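# House key from behind the hall-table ornaments

### The arm

A 7-joint arm with a two-finger parallel gripper is mounted at the origin on the work surface. World frame = base frame: x ahead of the robot, y to its left, z up, the work surface at z = 0. Lengths are in m, angles in rad, forces in N, time in s.
With the tool pointing down it reaches from about 0.4 to 0.875 m from the base axis. Payload 19.3 kg.
Tool frame: the origin (TCP) lies on the centre line of the jaws, within the pads' length; the fingertips stand 14 mm ahead of it and the grasp point (between the pads) lies 5 mm behind it (bot.tip_extent is the distance from the TCP to the fingertips, in m); z points along the fingers, y is the line along which they close (so a half turn about z gives the same grasp; the last joint's range is limited). The gripper opens to 85 mm and grips with 20 to 120 N. Pads are 22 mm wide; open, the fingers measure 114 mm over their backs; the gripper's body (76 mm by 85 mm) begins 54 mm behind the grasp point. The pads swing forward as they close: fully open they stand 13 mm farther back than shut.
Start: joints at [1.112, 0.521, -0.036, 1.599, 0.021, 1.021, -0.113], TCP at [0.237, -0.578, 0.245] pointing down, gripper open.
Joint ranges: [-2.91, 2.91], [-0.3, 2.13], [-1.5, 1.42], [0.17, 2.43], [-1.26, 4.41], [0.16, 1.93], [-2.52, 2.52]. Speed limits (rad/s): [1.89, 1.89, 2.39, 2.39, 3.01, 3.01, 3.01].

### API

Orientations are given as [roll, pitch, yaw] about the fixed x, y, z axes, in that order (R = Rz(yaw) Ry(pitch) Rx(roll)).
In Python, from workcell import monitor, grab_frame, camera_model, bot gives the robot as it stands.
- The arm moves only by the tool move_arm, never from a script. Its argument "moves" is a list of rows, each a list of 4 numbers: the shift along the world's x, y, z in mm, then the turn about the world's z in rad. A call has 1 to 12 rows; each row is the pose to reach, as a shift and turn from the pose commanded when the call began; what a row does not reach only later rows make up. A row lasts 1/8 s, in which the tool goes at most 62.5 mm and 10.7 degrees, less where a joint would pass 70% of its speed; a pose out of reach is approached as far as the arm can. A call with a gripper value outside its range is refused whole. "gripper" is the opening, from 0 (shut) to 1 (fully open), set as the call begins (left out, the last holds). The fingers move at their own pace and stop on an object; "newtons" is the grip in N (left out, the last holds). Time passes only in rows, so rows that repeat a pose let the fingers close. It gives the time, the measured TCP pose, the force, the opening and the grip force at its end, in the units of the state.
- monitor.observe(): the state, without advancing time (a new reading comes with each control period).
- grab_frame(name): name is "scene" or "top" or "wrist"; returns the picture (400x640x3 uint8, blue, green, red); there is no depth.
- camera_model(name): a dict with "vfov" (degrees; the focal length in pixels is half the picture's height over the tangent of half this angle, whatever the lens; pixels are square), "cx", "cy" (the principal point, pixels), "R" (3x3) and "t" (3): a world point X has camera coordinates R X + t; the wrist camera has in their place "T_tool_cam" (4x4, takes a point from camera to tool coordinates, whose origin is the TCP and whose axes are the flange's). Camera axes: x right, y down, z forward; pixel columns grow to the right and rows downward; lengths in m; the calibration is good to about 2 mm. A picture is of the moment at which its call begins: read the wrist's pose just before it. camera_model takes no time and is no camera call.
- bot.job_done(): hands the job in; it is judged then, once.
The state is a dict: "clock": time; "qpos": joint angles; "qd": joint speeds; "joint_efforts": joint torques, N m; "position": TCP position; "tool_rot": TCP orientation; "force": force on the tool from outside, world axes, zero at the start; "moment": the same for the moment, N m; "grip_width": finger opening in m; "finger_force": force on a finger pad.
Only numpy, scipy, OpenCV 4.12 (cv2) and the standard library are available. Lean on these libraries where they do the work, as an engineer would, in place of code of your own. Each camera call takes 0.05 s, during which the arm holds its last target. There are 200 camera calls.

### The job

Clear the candle, the white vase and the amber bottle from their coasters onto the round blue tray and, with all three standing there, fetch the house key from behind their places and lay it in the white dish. Then put each ornament back centred on the coaster it came from: candle on cork, white vase on terracotta, amber bottle on marble. Set them down upright without dropping or knocking them over, and do not disturb the little woven pot.

Things in the scene. Friction and masses are not known exactly. Their poses are not given: they have to be found in the camera images.
- candle: Black jar candle with a cream paper band and a flat brass lid, 52 mm diameter, 86 mm high, about 0.28 kg. Round, origin at the centre of its underside, z up. All its 52 mm wide part is a plain cylinder; it reaches from 0 to 78 mm above the underside. Starts standing on the cork coaster.
- vase: White ceramic bud vase, 90 mm high, about 0.22 kg. Round, origin at the centre of its underside, z up. All its 52 mm wide part is a plain cylinder; it reaches from 8 to 70 mm above the underside, with a narrow neck above. Starts standing on the terracotta coaster.
- diffuser: Amber glass bottle with a black cap, 90 mm high, about 0.25 kg. Round, origin at the centre of its underside, z up. All its 52 mm wide part is a plain cylinder; it reaches from 0 to 70 mm above the underside, with a narrow neck and cap above. Starts standing on the marble coaster.
- candle_coaster: Home of the candle: the cork (light brown) coaster, a fixed disc 72 mm across and 8 mm thick, origin at the centre of its underside, z up. Lies on a dark wooden board (210 x 210 x 12 mm, fixed, edges along this x and y). The coasters lie 75 to 130 mm apart in an arc round the key; which lies where changes.
- vase_coaster: Home of the white vase: the terracotta (orange-red) coaster, a fixed disc 72 mm across and 8 mm thick, origin at the centre of its underside, z up. Lies on a dark wooden board (210 x 210 x 12 mm, fixed, edges along this x and y). The coasters lie 75 to 130 mm apart in an arc round the key; which lies where changes.
- diffuser_coaster: Home of the amber bottle: the white marble coaster, a fixed disc 72 mm across and 8 mm thick, origin at the centre of its underside, z up. Lies on a dark wooden board (210 x 210 x 12 mm, fixed, edges along this x and y). The coasters lie 75 to 130 mm apart in an arc round the key; which lies where changes.
- key: House key, one rigid piece, about 60 g: a round red fob (34 mm diameter, 16 mm high) with a small flat brass key fixed to it. Origin at the centre of the fob's underside, z up; the brass key points along +x, its tip 50 mm from the origin, 2 to 6 mm above the underside. Grip the fob across y. Lies on the dark board behind the ornaments, which stand too close for the gripper's body.
- tray: Round blue tray, fixed, the side area for the ornaments: 208 mm across outside, rim 14 mm high and 4 mm thick, inner floor 192 mm across and 6 mm above the table. Origin at the centre of its underside, z up. On one side of the board (left or right changes).
- dish: Round white ceramic key dish, fixed: 160 mm across at the rim, rim 18 mm high, inner floor 126 mm across and 6 mm above the table. Origin at the centre of its underside, z up. On the side of the board opposite to the tray.
- pot: Bystander: small brown woven-look lidded pot, 78 mm across, 58 mm high, standing on the table beyond and to the left of the board. Origin at the centre of its underside. Not to be disturbed.

How it is judged:
On the way, in this order (a step that is already met when the one before it is completed fails the run):
1. all three ornaments stand released on the blue tray (horizontal distance between each of candle, vase, diffuser and tray below 0.078 m and z of each of candle, vase, diffuser in the frame of tray below 0.014 m and angle between each of candle, vase, diffuser's own z axis and vertical below 0.12 rad and linear speed of each of candle, vase, diffuser below 0.03 m/s and contact force between each of candle, vase, diffuser and the fingers below 0.05 N), for 0.2 s.
2. the key lies released in the white dish while all three ornaments stand on the tray (all of step 1 and horizontal distance between key and dish below 0.04 m and z of key in the frame of dish below 0.016 m and linear speed of key below 0.03 m/s and contact force between key and the fingers below 0.05 N), for 0.2 s.
At the end, for the whole second after the job is handed in: Each ornament stands upright (within 0.08 rad), released and still, on its own coaster, its centre within 12 mm of the coaster's centre, and the key lies released and still in the dish, its fob within 40 mm of the dish's centre (horizontal distance between candle and candle_coaster below 0.012 m and z of candle in the frame of candle_coaster below 0.014 m and angle between each of candle, vase, diffuser's own z axis and vertical below 0.08 rad and linear speed of each of candle, vase, diffuser, key below 0.03 m/s and contact force between each of candle, vase, diffuser, key and the fingers below 0.05 N and horizontal distance between vase and vase_coaster below 0.012 m and z of vase in the frame of vase_coaster below 0.014 m and horizontal distance between diffuser and diffuser_coaster below 0.012 m and z of diffuser in the frame of diffuser_coaster below 0.014 m and horizontal distance between key and dish below 0.04 m and z of key in the frame of dish below 0.016 m); the robot touches nothing.
It fails at once if an ornament is tipped over (more than 0.6 rad) (angle between any of candle, vase, diffuser's own z axis and vertical above 0.6 rad).
It fails at once if an ornament is dropped (falls at over 0.6 m/s, out of the fingers) ((linear speed of candle above 0.6 m/s and contact force between candle and the fingers below 0.01 N) or (linear speed of vase above 0.6 m/s and contact force between vase and the fingers below 0.01 N) or (linear speed of diffuser above 0.6 m/s and contact force between diffuser and the fingers below 0.01 N)).
It fails at once if the woven pot is moved by more than 20 mm (distance of pot from where it was at the start of the episode above 0.02 m).
It also fails if it takes over 147 s, if anything falls off the work surface, if the arm or the gripper's body presses on something with over 40 N, if the wrist force passes 120 N, or if a joint passes its speed limit or range.

## Working session

There is one attempt and no reset: what is moved stays moved. The work goes in short steps, Python scripts to look and compute and a tool call to move; the robot and the scene stay as the last step left them, time stands still between calls to the robot, and variables do not carry over. Pictures are saved under pics/ and viewed, at most 14 in all, crops included, and the job is handed in when it is done.

Besides the shell and the picture viewer there is one more tool, called as name(argument=value, ...), one argument or row to a line, values as JSON. move_arm: Moves the arm, as the interface text tells. Its arguments: {"type":"object","properties":{"moves":{"type":"array","items":{"type":"array","items":{"type":"number"}}},"gripper":{"type":"number"},"newtons":{"type":"number"}},"required":["moves"]}

```bash
mkdir -p pics; ls; python3 - <<'E'
from workcell import monitor, grab_frame, camera_model, bot
import cv2
for n in ("scene","top"):
    cv2.imwrite(f"pics/{n}0.png",grab_frame(n)); print(n,camera_model(n))
print(camera_model("wrist")); s=monitor.observe(); print(s["clock"],s["position"],s["tool_rot"],s["grip_width"],bot.tip_extent)
E
```

```text
pics
scene {'vfov': 51.05339922894521, 'cx': 322.508024074595, 'cy': 201.46200173389613, 'R': array([[ 0.78424051,  0.62043989,  0.00460058],
       [ 0.51050966, -0.6410383 , -0.57310538],
       [-0.3526283 ,  0.4518011 , -0.81946876]]), 't': array([-0.43172401, -0.27112732,  1.19648307])}
top {'vfov': 57.62753091899004, 'cx': 318.0625289927248, 'cy': 198.28670199161238, 'R': array([[-0.02511583, -0.99917711,  0.03184798],
       [-0.98908049,  0.0202089 , -0.14598422],
       [ 0.14522048, -0.03516673, -0.98877415]]), 't': array([0.01203759, 0.5530741 , 0.72020004])}
{'vfov': 66.76054771528757, 'cx': 320.3880828093323, 'cy': 198.9907654385578, 'T_tool_cam': array([[-1.86426841e-04, -9.51264969e-01, -3.08374648e-01,
         7.81344354e-02],
       [ 9.99999827e-01, -3.49241277e-04,  4.72782651e-04,
         1.95694083e-04],
       [-5.57438730e-04, -3.08374506e-01,  9.51264870e-01,
        -1.29056593e-01],
       [ 0.00000000e+00,  0.00000000e+00,  0.00000000e+00,
         1.00000000e+00]])}
0.1 [ 0.23677979 -0.57811497  0.24479242] [-3.14058545e+00  8.38172132e-05  3.88796038e-01] 0.08536820755582233 0.014
```

View pics/top0.png

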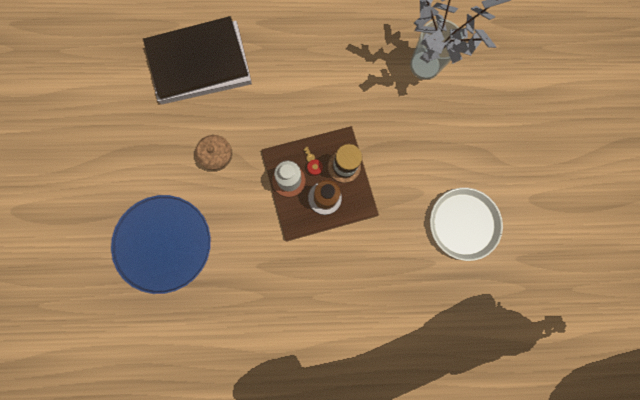

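View pics/scene0.png

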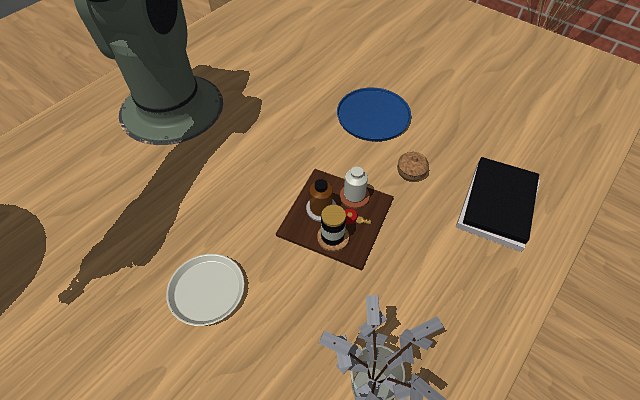

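The top view shows the blue tray at (161,244), dish at (466,224) and pot at (213,153). On the board are the vase at (288,178), candle at (347,160), bottle at (325,197) and red fob at (314,168), with the key tip pointing up at about (307,150).

```bash
cat > h.py <<'E'
import numpy as np, cv2
from workcell import monitor, grab_frame, camera_model, bot
from scipy.spatial.transform import Rotation as Ro
def cam(n):
    m=camera_model(n); f=200/np.tan(np.radians(m["vfov"]/2))
    if n=="wrist":
        s=monitor.observe(); T=np.eye(4); T[:3,:3]=Ro.from_euler("xyz",s["tool_rot"]).as_matrix(); T[:3,3]=s["position"]
        W=np.linalg.inv(T@m["T_tool_cam"]); return f,m["cx"],m["cy"],W[:3,:3],W[:3,3]
    return f,m["cx"],m["cy"],m["R"],m["t"]
def ray(c,uv,z):
    f,cx,cy,R,t=c; d=R.T@np.array([(uv[0]-cx)/f,(uv[1]-cy)/f,1]); o=-R.T@t
    return o+d*(z-o[2])/d[2]
def proj(c,X):
    f,cx,cy,R,t=c; p=R@np.asarray(X)+t; return f*p[:2]/p[2]+[cx,cy]
E
python3 - <<'E'
from h import *
c=cam("top"); im=cv2.imread("pics/top0.png"); hsv=cv2.cvtColor(im,cv2.COLOR_BGR2HSV)
def blob(m,box):
    k=np.zeros(m.shape,np.uint8); x0,y0,x1,y1=box; k[y0:y1,x0:x1]=255
    m=cv2.bitwise_and(m,k); cs,_=cv2.findContours(m,cv2.RETR_EXTERNAL,cv2.CHAIN_APPROX_NONE)
    return max(cs,key=cv2.contourArea)
t=blob(cv2.inRange(hsv,(100,100,30),(125,255,255)),(90,170,230,310))
d=blob(cv2.inRange(hsv,(0,0,130),(180,60,255)),(410,170,520,280))
r=blob(cv2.inRange(hsv,(0,180,110),(5,255,255))|cv2.inRange(hsv,(174,180,110),(180,255,255)),(300,150,325,180))
for n,k,z in(("tray",t,.014),("dish",d,.018),("fob",r,.028)):
    P=np.array([ray(c,p[0],z)[:2] for p in k]); (cc,rad)=cv2.minEnclosingCircle(P.astype(np.float32)); print(n,np.round(cc,4),rad)
for n,uv,z in (("vasetop",(288,170),.11),("candle lid",(348,153),.106),("bottle cap",(327,190),.11),("keytip",(307,150),.016),("pot",(213,153),.04)): print(n,ray(c,uv,z).round(4))
g=[ray(c,uv,.012)[:2].round(4) for uv in((262,150),(352,127),(378,215),(286,240))]; print(g)
cv2.imwrite("pics/crop1.png",cv2.resize(im[120:250,245:385],None,fx=5.5,fy=4.5*5.5/4.5,interpolation=cv2.INTER_CUBIC)[:600])
sc=cv2.imread("pics/scene0.png"); cv2.imwrite("pics/crop2.png",cv2.resize(sc[155:275,270:420],None,fx=5,fy=5,interpolation=cv2.INTER_CUBIC))
E
```

```text
tray [0.4688 0.3312] 0.10187393426895142
dish [ 0.4958 -0.3196] 0.07982279360294342
fob [0.6244 0.006 ] 0.015858212485909462
vasetop [0.5989 0.0581 0.11  ]
candle lid [ 0.6316 -0.0589  0.106 ]
bottle cap [ 0.5586 -0.0155  0.11  ]
keytip [0.6647 0.0202 0.016 ]
pot [0.6545 0.219  0.04  ]
[array([0.6674, 0.1193]), array([ 0.7174, -0.0818]), array([ 0.5181, -0.1306]), array([0.469, 0.069])]
```

View pics/crop1.png

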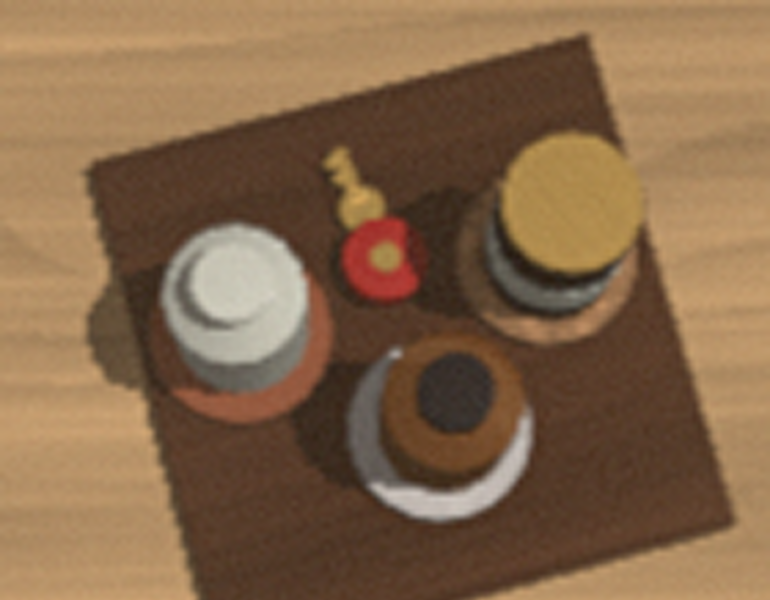

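View pics/crop2.png

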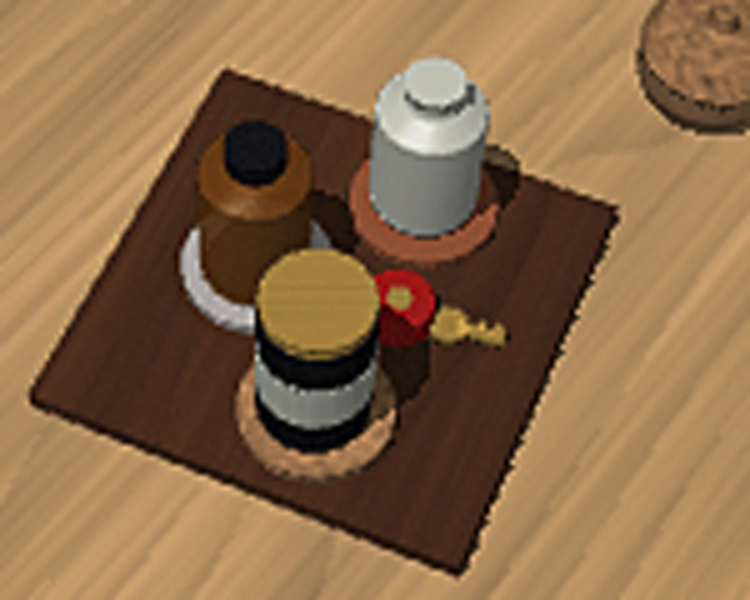

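```bash
python3 - <<'E'
from h import *
T=cam("top");S=cam("scene")
for n,a,b,z in(("candle",(571,200),(318,300),.106),("vase",(233,286),(438,82),.110),("bottle",(456,388),(255,137),.110),("fob",(386,257),(400,297),.028)):
    print(n,ray(T,(245+a[0]/5.5,120+a[1]/5.5),z).round(4),ray(S,(270+b[0]/5,155+b[1]/5),z).round(4))
for n,a in(("cork",(548,256)),("terra",(241,334)),("marble",(441,427))): print(n,ray(T,(245+a[0]/5.5,120+a[1]/5.5),.020).round(4))
E
```

```text
candle [ 0.6249 -0.0602  0.106 ] [ 0.6275 -0.0614  0.106 ]
vase [0.595  0.0594 0.11  ] [0.6007 0.0603 0.11  ]
bottle [ 0.5575 -0.0172  0.11  ] [ 0.5566 -0.0138  0.11  ]
fob [0.6238 0.0035 0.028 ] [0.6264 0.0049 0.028 ]
cork [ 0.625  -0.0611  0.02  ]
terra [0.5958 0.0609 0.02  ]
marble [ 0.5573 -0.0166  0.02  ]
```

move_arm(
  moves=[
    [50,90,0,0.1],
    [100,180,0,0.2],
    [150,267,0,0.3],
    [200,356,0,0.4],
    [250,445,-10,0.5],
    [300,534,-20,0.6],
    [340,604,-45,0.71],
    [359,638,-45,0.71],
    [359,638,-45,0.71],
    [359,638,-45,0.71],
  ],
  gripper=1,
  newtons=45,
)

```text
clock: 1.35
position: [0.5431, -0.0333, 0.2115]
tool_rot: [-3.141, 0.0, 1.098]
force: [1.3, -0.4, -0.2]
grip_width: 0.0856
finger_force: 0.0
```

move_arm(
  moves=[
    [0,0,0,0],
    [0,0,0,0],
    [0,0,0,0],
  ],
)

```text
clock: 1.72
position: [0.5421, -0.0364, 0.2119]
tool_rot: [3.142, 0.001, 1.097]
force: [-0.3, -0.2, 0.5]
grip_width: 0.0853
finger_force: 0.0
```

move_arm(
  moves=[
    [18,32,-4,0],
    [36,64,-8,0],
    [54,96,-12,0],
    [54,96,-12,0],
    [54,96,-12,0],
    [54,96,-12,0],
  ],
)

```text
clock: 2.48
position: [0.5963, 0.0594, 0.2001]
tool_rot: [3.141, 0.0, 1.097]
force: [-0.5, -0.2, 0.0]
grip_width: 0.0854
finger_force: 0.0
```

```bash
python3 - <<'E'
from h import *
c=cam("wrist"); im=grab_frame("wrist"); print(monitor.observe()["position"])
for X in((.596,.060,.11),(.5575,-.0165,.11),(.625,.004,.028)):
    u=proj(c,X); print(u); cv2.circle(im,tuple(int(v) for v in u),4,(0,255,0),1)
cv2.imwrite("pics/w1.png",im)
E
```

```text
[0.59635757 0.0596161  0.20009813]
[320.07962262 207.32192147]
[320.89511235 301.95356649]
[368.58468126 213.92944851]
```

View pics/w1.png

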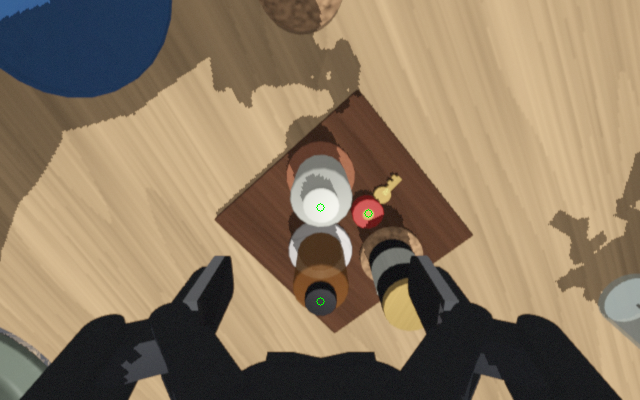

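The dots fall on the vase top (320,207), bottle cap (320,301) and fob (368,214), so the measured positions are good. I'll descend and grasp the vase.

move_arm(
  moves=[
    [0,0,-45,0],
    [0,0,-90,0],
    [0,0,-120,0],
    [0,0,-134,0],
    [0,0,-134,0],
    [0,0,-134,0],
  ],
)

```text
clock: 3.28
position: [0.5972, 0.0609, 0.0671]
tool_rot: [3.14, -0.001, 1.098]
force: [0.4, 0.4, 0.2]
grip_width: 0.0851
finger_force: 0.0
```

move_arm(
  moves=[
    [0,0,0,0],
    [0,0,0,0],
    [0,0,0,0],
    [0,0,0,0],
    [0,0,0,0],
    [0,0,0,0],
  ],
  gripper=0,
)

```text
clock: 4.03
position: [0.5969, 0.0609, 0.0667]
tool_rot: [3.141, -0.0, 1.099]
force: [-2.1, -0.3, 9.9]
grip_width: 0.0511
finger_force: 45.1
```

move_arm(
  moves=[
    [0,0,15,0],
    [0,0,35,0],
    [-5,12,60,0],
    [-16,41,65,0],
    [-30,77,65,0],
    [-44,113,65,0],
    [-58,149,65,0],
    [-72,185,65,0],
    [-86,221,65,0],
    [-100,257,65,0],
    [-114,290,65,0],
    [-124,315,65,0],
  ],
)

```text
clock: 5.52
position: [0.4718, 0.3777, 0.1323]
tool_rot: [3.141, -0.001, 1.1]
force: [0.6, -0.2, -1.6]
grip_width: 0.0509
finger_force: 47.4
```

move_arm(
  moves=[
    [-4,11,-10,0],
    [-4,11,-30,0],
    [-4,11,-50,0],
    [-4,11,-65,0],
    [-4,11,-72,0],
    [-4,11,-76,0],
    [-4,11,-77,0],
    [-4,11,-77,0],
    [-4,11,-77,0],
  ],
)

```text
clock: 6.65
position: [0.4686, 0.3871, 0.0542]
tool_rot: [3.141, -0.001, 1.099]
force: [1.1, 0.2, -1.4]
grip_width: 0.0514
finger_force: 47.4
```

move_arm(
  moves=[
    [0,0,-1,0],
    [0,0,-1.5,0],
    [0,0,-1.5,0],
    [0,0,-1.5,0],
  ],
)

```text
clock: 7.15
position: [0.4686, 0.387, 0.0528]
tool_rot: [3.141, -0.0, 1.099]
force: [-0.2, -2.1, 5.7]
grip_width: 0.0509
finger_force: 48.1
```

move_arm(
  moves=[
    [0,0,0,0],
    [0,0,0,0],
    [0,0,0,0],
    [0,0,0,0],
    [0,0,0,0],
    [0,0,20,0],
    [0,0,60,0],
    [0,0,110,0],
    [0,0,140,0],
    [0,0,140,0],
  ],
  gripper=1,
)

```text
clock: 8.4
position: [0.4693, 0.3877, 0.1961]
tool_rot: [3.14, -0.005, 1.099]
force: [-0.4, 0.6, -0.1]
grip_width: 0.0853
finger_force: 0.0
```

move_arm(
  moves=[
    [11,-50,0,0.1],
    [22,-100,0,0.2],
    [33,-150,0,0.3],
    [44,-200,0,0.4],
    [55,-250,0,0.5],
    [66,-300,0,0.6],
    [77,-350,0,0.73],
    [89,-403,0,0.73],
    [89,-403,0,0.73],
    [89,-403,0,0.73],
    [89,-403,0,0.73],
    [89,-403,0,0.73],
  ],
)

```text
clock: 9.9
position: [0.5574, -0.0151, 0.1924]
tool_rot: [3.142, -0.0, 1.83]
force: [-0.0, -0.4, -0.8]
grip_width: 0.0852
finger_force: 0.0
```

move_arm(
  moves=[
    [0,-1.5,-45,0],
    [0,-1.5,-90,0],
    [0,-1.5,-115,0],
    [0,-1.5,-126,0],
    [0,-1.5,-126,0],
    [0,-1.5,-126,0],
  ],
)

```text
clock: 10.65
position: [0.5581, -0.0174, 0.0674]
tool_rot: [3.14, 0.0, 1.829]
force: [-0.1, -0.6, 0.3]
grip_width: 0.0851
finger_force: 0.0
```

move_arm(
  moves=[
    [0,0,0,0],
    [0,0,0,0],
    [0,0,0,0],
    [0,0,0,0],
    [0,0,0,0],
    [0,0,0,0],
  ],
  gripper=0,
)

```text
clock: 11.4
position: [0.5578, -0.0177, 0.0671]
tool_rot: [3.141, 0.001, 1.829]
force: [-1.8, -0.0, 12.1]
grip_width: 0.0513
finger_force: 45.0
```

move_arm(
  moves=[
    [0,0,15,0],
    [0,0,35,0],
    [-5,12,60,0],
    [-17,41,65,0],
    [-32,77,65,0],
    [-48,113,65,0],
    [-63,149,65,0],
    [-79,185,65,0],
    [-94,221,65,0],
    [-110,257,65,0],
    [-124,290,65,0],
    [-134,313,65,0],
  ],
)

```text
clock: 12.9
position: [0.4227, 0.297, 0.1322]
tool_rot: [3.141, -0.0, 1.83]
force: [-0.2, 0.7, -1.7]
grip_width: 0.0507
finger_force: 47.5
```

move_arm(
  moves=[
    [-3,8,-10,0],
    [-3,8,-30,0],
    [-3,8,-50,0],
    [-3,8,-65,0],
    [-3,8,-72,0],
    [-3,8,-76,0],
    [-3,8,-78,0],
    [-3,8,-78.5,0],
    [-3,8,-78.5,0],
  ],
)

```text
clock: 14.02
position: [0.4206, 0.3035, 0.0532]
tool_rot: [3.141, -0.0, 1.829]
force: [-0.5, -1.2, 1.7]
grip_width: 0.051
finger_force: 47.7
```

Contact is just made, so I'll release and go to the candle.

move_arm(
  moves=[
    [0,0,0,0],
    [0,0,0,0],
    [0,0,0,0],
    [0,0,0,0],
    [0,0,0,0],
    [0,0,20,0],
    [0,0,60,0],
    [0,0,110,0],
    [0,0,140,0],
    [0,0,140,0],
  ],
  gripper=1,
)

```text
clock: 15.28
position: [0.4213, 0.304, 0.1948]
tool_rot: [3.138, -0.001, 1.828]
force: [-0.2, -0.1, -0.3]
grip_width: 0.0854
finger_force: 0.0
```

move_arm(
  moves=[
    [28,-50,0,0],
    [56,-100,0,0],
    [84,-150,0,0],
    [112,-200,0,0],
    [140,-250,0,0],
    [168,-300,0,0],
    [196,-350,0,0],
    [204,-364,0,0],
    [204,-364,0,0],
    [204,-364,0,0],
    [204,-364,0,0],
    [204,-364,0,0],
  ],
)

```text
clock: 16.77
position: [0.6243, -0.0597, 0.193]
tool_rot: [3.141, 0.0, 1.83]
force: [0.5, -1.4, 0.4]
grip_width: 0.0856
finger_force: 0.0
```

move_arm(
  moves=[
    [0.5,-1,-45,0],
    [0.5,-1,-90,0],
    [0.5,-1,-115,0],
    [0.5,-1,-126,0],
    [0.5,-1,-126,0],
    [0.5,-1,-126,0],
  ],
)

```text
clock: 17.52
position: [0.6256, -0.0615, 0.068]
tool_rot: [3.14, 0.001, 1.829]
force: [-0.9, -0.2, -0.2]
grip_width: 0.0854
finger_force: 0.0
```

move_arm(
  moves=[
    [0,0,0,0],
    [0,0,0,0],
    [0,0,0,0],
    [0,0,0,0],
    [0,0,0,0],
    [0,0,0,0],
  ],
  gripper=0,
)

```text
clock: 18.27
position: [0.6253, -0.0616, 0.0676]
tool_rot: [3.141, 0.0, 1.829]
force: [-2.0, 0.1, 7.3]
grip_width: 0.0511
finger_force: 45.8
```

move_arm(
  moves=[
    [0,0,15,0],
    [0,0,35,0],
    [-5,12,60,0],
    [-14,45,65,0],
    [-25,85,65,0],
    [-37,125,65,0],
    [-49,165,65,0],
    [-61,205,65,0],
    [-73,245,65,0],
    [-85,285,65,0],
    [-97,325,65,0],
    [-105,352,65,0],
  ],
)

```text
clock: 19.77
position: [0.5193, 0.2927, 0.1334]
tool_rot: [3.14, -0.001, 1.83]
force: [0.6, -0.7, -3.7]
grip_width: 0.0511
finger_force: 47.5
```

move_arm(
  moves=[
    [-3,13,-10,0],
    [-3,13,-30,0],
    [-3,13,-50,0],
    [-3,13,-65,0],
    [-3,13,-72,0],
    [-3,13,-76,0],
    [-3,13,-78,0],
    [-3,13,-78.5,0],
    [-3,13,-78.5,0],
  ],
)

```text
clock: 20.9
position: [0.5171, 0.3036, 0.0537]
tool_rot: [3.141, -0.0, 1.829]
force: [-0.2, -0.0, -1.4]
grip_width: 0.051
finger_force: 47.6
```

Nearly seated, so I'll lower 0.5 mm, release and retreat towards the key.

move_arm(
  moves=[
    [0,0,-0.6,0],
    [0,0,-0.6,0],
    [0,0,-0.6,0],
  ],
)

```text
clock: 21.28
position: [0.5171, 0.3036, 0.0536]
tool_rot: [3.141, -0.0, 1.829]
force: [-4.1, -3.6, 10.2]
grip_width: 0.0515
finger_force: 48.9
```

move_arm(
  moves=[
    [0,0,0,0],
    [0,0,0,0],
    [0,0,0,0],
    [0,0,0,0],
    [0,0,0,0],
    [0,0,20,0],
    [0,0,60,0],
    [0,0,110,0],
    [0,0,140,0],
    [0,0,140,0],
  ],
  gripper=1,
)

```text
clock: 22.52
position: [0.5179, 0.3041, 0.1964]
tool_rot: [3.137, -0.001, 1.829]
force: [0.4, 0.2, -1.0]
grip_width: 0.0854
finger_force: 0.0
```

move_arm(
  moves=[
    [18,-50,0,-0.15],
    [36,-100,0,-0.3],
    [54,-150,0,-0.45],
    [72,-200,0,-0.6],
    [90,-250,0,-0.75],
    [108,-300,-20,-0.9],
    [108,-300,-40,-1.05],
    [108,-300,-60,-1.2],
    [108,-300,-60,-1.35],
    [108,-300,-60,-1.5],
    [108,-300,-60,-1.5],
  ],
)

```text
clock: 23.9
position: [0.6247, 0.0037, 0.1327]
tool_rot: [-3.142, 0.001, 0.33]
force: [-0.2, 0.2, 0.7]
grip_width: 0.0859
finger_force: 0.0
```

```bash
python3 - <<'E'
from h import *
s=monitor.observe(); print(s["clock"],s["position"],s["tool_rot"])
c=cam("wrist"); im=grab_frame("wrist"); cv2.imwrite("pics/w2.png",im)
for X in((.596,.060,.02),(.5575,-.0165,.02),(.625,-.061,.02),(.625,.004,.028)): print(proj(c,X))
cv2.imwrite("pics/top2.png",grab_frame("top"))
E
```

```text
23.9 [0.62469618 0.00372687 0.13269499] [-3.14151265e+00  5.36215493e-04  3.29884098e-01]
[246.03997841 208.7374033 ]
[317.10894967 272.1362015 ]
[391.45235521 221.58557621]
[319.75158327 201.27454267]
```

View pics/w2.png

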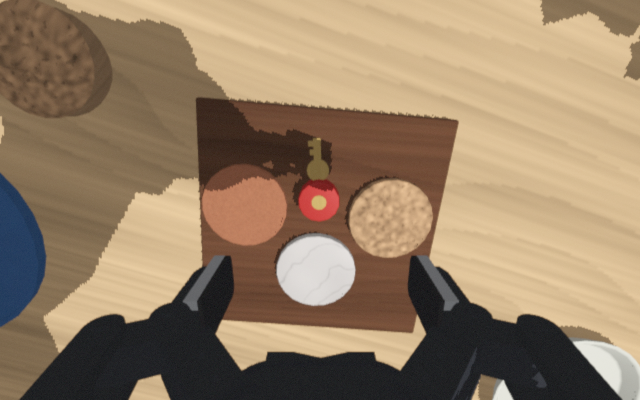

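View pics/top2.png

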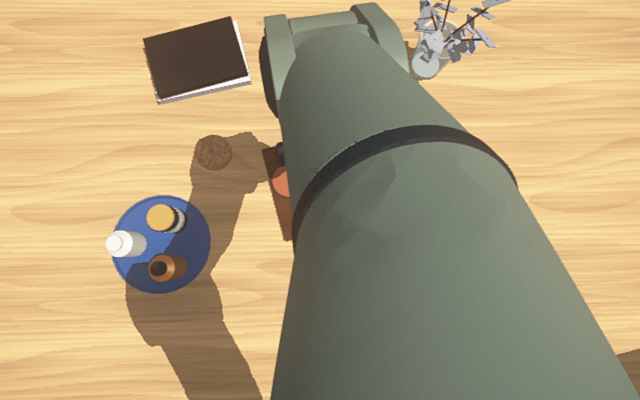

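The wrist view shows empty coasters: terracotta at (245,205), marble at (316,270) and cork at (391,218). The fob is centred at (319,201) with the key pointing straight up the image. The top view shows all three ornaments upright on the tray.

```bash
python3 - <<'E'
from h import *
im=cv2.imread("pics/w2.png"); c=cam("wrist"); hsv=cv2.cvtColor(im,cv2.COLOR_BGR2HSV)
for p in((245,205),(245,175),(316,270),(391,218),(300,110),(300,220)): print(p,hsv[p[1],p[0]])
def go(n,lo,hi,b,z):
    m=np.zeros((400,640),np.uint8); x0,y0,x1,y1=b; m[y0:y1,x0:x1]=cv2.inRange(hsv,lo,hi)[y0:y1,x0:x1]
    m=cv2.morphologyEx(m,cv2.MORPH_CLOSE,np.ones((5,5)));k=max(cv2.findContours(m,0,1)[0],key=cv2.contourArea)
    P=np.array([ray(c,p[0],z)[:2] for p in cv2.convexHull(k)],np.float32); cc,r=cv2.minEnclosingCircle(P); print(n,np.round(cc,4),round(r,4))
go("terra",(0,105,90),(12,210,255),(198,155,290,250),.02)
go("marble",(0,0,120),(180,60,255),(270,228,360,310),.02)
go("cork",(8,40,130),(25,150,255),(345,172,437,262),.02)
go("fob",(0,190,120),(8,255,255),(290,170,350,230),.028)
E
```

```text
(245, 205) [ 10 130 186]
(245, 175) [ 10 136 109]
(316, 270) [ 13   8 222]
(391, 218) [ 15  97 198]
(300, 110) [ 11 129 107]
(300, 220) [ 10 124 113]
terra [0.5925 0.0605] 0.0525
marble [ 0.5584 -0.0151] 0.0374
cork [ 0.6215 -0.0703] 0.0475
fob [0.6299 0.0205] 0.0005
```

move_arm(
  moves=[
    [0,0,-30,0],
    [0,0,-60,0],
    [0,0,-80,0],
    [0,0,-90,0],
    [0,0,-93,0],
    [0,0,-93,0],
    [0,0,-93,0],
  ],
  gripper=0.6,
)

```text
clock: 24.88
position: [0.6254, 0.0035, 0.0405]
tool_rot: [3.141, -0.001, 0.329]
force: [-0.3, -0.4, 0.1]
grip_width: 0.0511
finger_force: 0.0
```

```bash
python3 - <<'E'
from h import *
im=grab_frame("wrist"); cv2.imwrite("pics/w3.png",im)
E
```

```text
(no output)
```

View pics/w3.png

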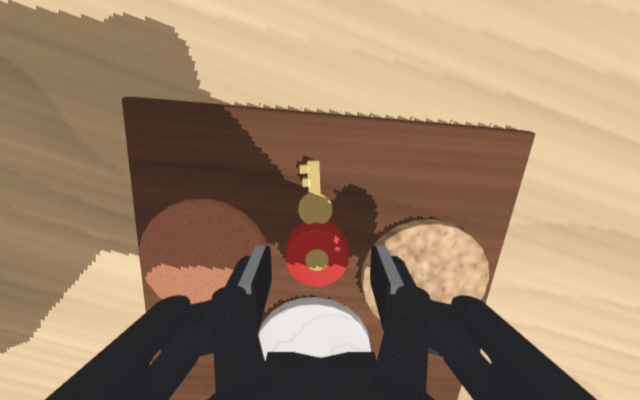

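The fob at (317,255) sits between the fingertips at (262,248) and (378,248), and they are just clear of the coasters. I'll lower to coaster-top height and grip.

move_arm(
  moves=[
    [0,0,-3,0],
    [0,0,-6,0],
    [0,0,-6,0],
    [0,0,-6,0],
  ],
)

```text
clock: 25.42
position: [0.6249, 0.0034, 0.0337]
tool_rot: [-3.142, 0.0, 0.329]
force: [1.2, 1.1, 0.1]
grip_width: 0.0516
finger_force: 0.0
```

move_arm(
  moves=[
    [0,0,0,0],
    [0,0,0,0],
    [0,0,0,0],
    [0,0,0,0],
    [0,0,0,0],
    [0,0,0,0],
  ],
  gripper=0,
  newtons=30,
)

```text
clock: 26.18
position: [0.6251, 0.0034, 0.034]
tool_rot: [3.142, -0.0, 0.329]
force: [-1.8, 0.3, 6.3]
grip_width: 0.0323
finger_force: 29.4
```

move_arm(
  moves=[
    [0,0,8,0],
    [0,0,20,0],
    [0,0,40,0],
    [0,0,60,0],
    [0,0,60,0],
  ],
)

```text
clock: 26.8
position: [0.6261, 0.0034, 0.0962]
tool_rot: [3.141, -0.003, 0.329]
force: [-0.6, -0.0, -0.8]
grip_width: 0.0323
finger_force: 29.8
```

move_arm(
  moves=[
    [-6,-15,5,0],
    [-19,-45,5,0],
    [-34,-80,5,0],
    [-51,-120,5,0],
    [-68,-160,5,0],
    [-85,-200,5,0],
    [-102,-240,5,0],
    [-119,-280,5,0],
    [-132,-310,5,0],
    [-139,-326,5,0],
    [-139,-326,5,0],
    [-139,-326,5,0],
  ],
)

```text
clock: 28.3
position: [0.4865, -0.3213, 0.0986]
tool_rot: [-3.141, -0.0, 0.33]
force: [0.3, 0.5, 0.2]
grip_width: 0.0322
finger_force: 29.9
```

```bash
python3 - <<'E'
from h import *
im=grab_frame("wrist"); cv2.imwrite("pics/w4.png",im)
E
```

```text
(no output)
```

View pics/w4.png

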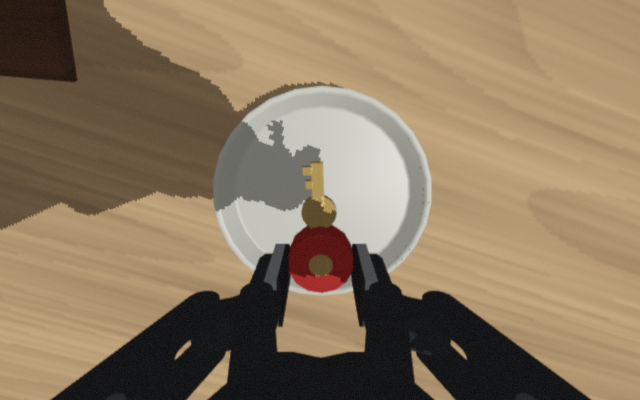

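The key is held flat and level, with the fob at (320,258) over the near part of the dish. I'll lower it.

move_arm(
  moves=[
    [0,0,-20,0],
    [0,0,-40,0],
    [0,0,-58,0],
    [0,0,-65,0],
    [0,0,-68,0],
    [0,0,-69.5,0],
    [0,0,-70.5,0],
    [0,0,-70.5,0],
    [0,0,-70.5,0],
  ],
)

```text
clock: 29.48
position: [0.486, -0.3226, 0.0284]
tool_rot: [3.141, -0.0, 0.329]
force: [0.0, -0.1, -0.8]
grip_width: 0.0319
finger_force: 29.9
```

move_arm(
  moves=[
    [0,0,0,0],
    [0,0,0,0],
    [0,0,0,0],
    [0,0,0,0],
    [0,0,15,0],
    [0,0,50,0],
    [0,0,100,0],
    [0,0,130,0],
    [0,0,150,0],
    [0,0,150,0],
  ],
  gripper=0.6,
)

```text
clock: 30.72
position: [0.4866, -0.323, 0.1806]
tool_rot: [3.139, -0.002, 0.329]
force: [-0.6, -0.3, -1.1]
grip_width: 0.0512
finger_force: 0.0
```

```bash
python3 - <<'E'
from h import *
w=grab_frame("wrist"); t=grab_frame("top"); cv2.imwrite("pics/w5.png",w); cv2.imwrite("pics/top5.png",t)
cv2.imwrite("pics/both5.png",np.vstack([cv2.resize(w,(400,250)),cv2.resize(t,(400,250))]))
c=cam("wrist"); print(proj(c,(.4958,-.3196,.006)))
E
```

```text
[320.4526262  170.88010816]
```

View pics/both5.png

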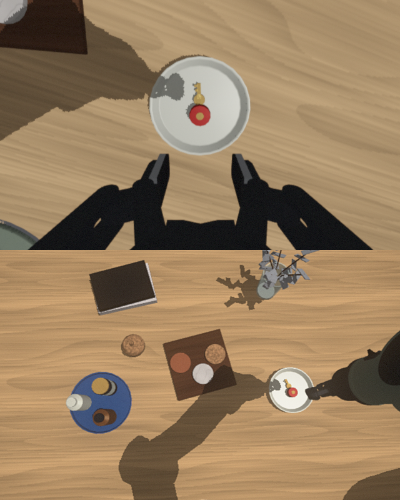

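The key lies in the dish, ornaments stand on the tray and coasters are clear. Now I'll put them back, candle first.

move_arm(
  moves=[
    [5,55,5,0.15],
    [8,110,10,0.3],
    [10,165,10,0.45],
    [13,220,10,0.6],
    [16,275,10,0.75],
    [18,330,10,0.9],
    [20,385,10,1.05],
    [23,440,10,1.2],
    [26,495,10,1.35],
    [28,550,10,1.5],
    [30,605,10,1.5],
    [31,627,10,1.5],
  ],
  gripper=1,
  newtons=45,
)

```text
clock: 32.33
position: [0.5158, 0.3076, 0.1873]
tool_rot: [-3.14, -0.001, 1.832]
force: [-1.0, -1.5, -0.1]
grip_width: 0.0856
finger_force: 0.0
```

move_arm(
  moves=[
    [0,0,0,0],
    [0,0,0,0],
  ],
)

```text
clock: 32.58
position: [0.5171, 0.3029, 0.1878]
tool_rot: [-3.141, 0.001, 1.828]
force: [-0.8, -0.5, -0.7]
grip_width: 0.0856
finger_force: 0.0
```

move_arm(
  moves=[
    [0,0.7,-45,0],
    [0,0.7,-90,0],
    [0,0.7,-120,0],
    [0,0.7,-134,0],
    [0,0.7,-134,0],
    [0,0.7,-134,0],
  ],
)

```text
clock: 33.33
position: [0.5176, 0.3052, 0.0555]
tool_rot: [3.14, -0.0, 1.828]
force: [0.5, 0.0, 0.2]
grip_width: 0.0856
finger_force: 0.0
```

move_arm(
  moves=[
    [0,0,0,0],
    [0,0,0,0],
    [0,0,0,0],
    [0,0,0,0],
    [0,0,0,0],
    [0,0,0,0],
  ],
  gripper=0,
)

```text
clock: 34.08
position: [0.5172, 0.3052, 0.055]
tool_rot: [3.141, 0.0, 1.829]
force: [-1.2, -1.9, 8.8]
grip_width: 0.0511
finger_force: 45.5
```

move_arm(
  moves=[
    [0,0,15,0],
    [0,0,40,0],
    [4,-12,70,0],
    [14,-45,79,0],
    [25,-85,79,0],
    [37,-125,79,0],
    [49,-165,79,0],
    [61,-205,79,0],
    [73,-245,79,0],
    [85,-285,79,0],
    [97,-325,79,0],
    [105,-352,79,0],
  ],
)

```text
clock: 35.58
position: [0.6223, -0.0492, 0.1341]
tool_rot: [3.141, 0.001, 1.827]
force: [-0.6, 0.3, -3.1]
grip_width: 0.051
finger_force: 47.5
```

move_arm(
  moves=[
    [3,-13,-10,0],
    [3,-13,-30,0],
    [3,-13,-48,0],
    [3,-13,-58,0],
    [3,-13,-62,0],
    [3,-13,-63.5,0],
    [3,-13,-64,0],
    [3,-13,-64,0],
    [3,-13,-64,0],
  ],
)

```text
clock: 36.7
position: [0.6251, -0.0599, 0.0695]
tool_rot: [3.141, 0.0, 1.829]
force: [-0.1, 0.5, -3.3]
grip_width: 0.0513
finger_force: 47.5
```

move_arm(
  moves=[
    [0,0,-0.5,0],
    [0,0,-1,0],
    [0,0,-1,0],
  ],
)

```text
clock: 37.08
position: [0.6251, -0.0599, 0.0691]
tool_rot: [3.141, 0.0, 1.829]
force: [-3.9, -0.7, 10.9]
grip_width: 0.0512
finger_force: 48.9
```

move_arm(
  moves=[
    [0,0,0,0],
    [0,0,0,0],
    [0,0,0,0],
    [0,0,0,0],
    [0,0,0,0],
    [0,0,20,0],
    [0,0,60,0],
    [0,0,110,0],
    [0,0,130,0],
    [0,0,130,0],
  ],
  gripper=1,
)

```text
clock: 38.33
position: [0.6256, -0.0599, 0.2004]
tool_rot: [3.139, 0.001, 1.829]
force: [-0.9, 0.2, -0.2]
grip_width: 0.0855
finger_force: 0.0
```

move_arm(
  moves=[
    [-28,50,0,0],
    [-56,100,0,0],
    [-84,150,0,0],
    [-112,200,0,0],
    [-140,250,0,0],
    [-168,300,0,0],
    [-196,350,0,0],
    [-205,363.5,0,0],
    [-205,363.5,0,0],
    [-205,363.5,0,0],
    [-205,363.5,0,0],
    [-205,363.5,0,0],
  ],
)

```text
clock: 39.83
position: [0.4204, 0.3029, 0.1982]
tool_rot: [-3.142, 0.0, 1.827]
force: [-0.6, -0.1, -0.4]
grip_width: 0.0852
finger_force: 0.0
```

move_arm(
  moves=[
    [0,0,-45,0],
    [0,0,-90,0],
    [0,0,-130,0],
    [0,0,-145,0],
    [0,0,-145,0],
    [0,0,-145,0],
  ],
)

```text
clock: 40.58
position: [0.4206, 0.3041, 0.0546]
tool_rot: [3.14, -0.001, 1.829]
force: [0.1, -0.0, 0.8]
grip_width: 0.0858
finger_force: 0.0
```

move_arm(
  moves=[
    [0,0,0,0],
    [0,0,0,0],
    [0,0,0,0],
    [0,0,0,0],
    [0,0,0,0],
    [0,0,0,0],
  ],
  gripper=0,
)

```text
clock: 41.32
position: [0.4204, 0.3038, 0.0542]
tool_rot: [3.14, -0.0, 1.829]
force: [-1.5, -1.8, 15.0]
grip_width: 0.0511
finger_force: 44.2
```

move_arm(
  moves=[
    [0,0,15,0],
    [0,0,40,0],
    [5,-12,70,0],
    [17,-41,79,0],
    [32,-77,79,0],
    [48,-113,79,0],
    [63,-149,79,0],
    [79,-185,79,0],
    [94,-221,79,0],
    [110,-257,79,0],
    [124,-290,79,0],
    [134,-313,79,0],
  ],
)

```text
clock: 42.82
position: [0.5543, -0.0112, 0.133]
tool_rot: [3.141, 0.0, 1.827]
force: [-0.5, 0.5, -2.5]
grip_width: 0.0508
finger_force: 47.6
```

move_arm(
  moves=[
    [3,-8,-10,0],
    [3,-8,-30,0],
    [3,-8,-48,0],
    [3,-8,-58,0],
    [3,-8,-62,0],
    [3,-8,-64,0],
    [3,-8,-65,0],
    [3,-8,-65,0],
    [3,-8,-65,0],
  ],
)

```text
clock: 43.95
position: [0.5571, -0.017, 0.0682]
tool_rot: [3.141, 0.0, 1.829]
force: [-5.3, 1.8, 11.9]
grip_width: 0.051
finger_force: 48.8
```

move_arm(
  moves=[
    [0,0,0,0],
    [0,0,0,0],
    [0,0,0,0],
    [0,0,0,0],
    [0,0,0,0],
    [0,0,20,0],
    [0,0,60,0],
    [0,0,110,0],
    [0,0,130,0],
    [0,0,130,0],
  ],
  gripper=1,
)

```text
clock: 45.2
position: [0.5577, -0.0173, 0.1998]
tool_rot: [3.138, 0.001, 1.829]
force: [-0.1, -0.8, -0.7]
grip_width: 0.0853
finger_force: 0.0
```

move_arm(
  moves=[
    [-11,50,0,-0.1],
    [-22,100,0,-0.2],
    [-33,150,0,-0.3],
    [-44,200,0,-0.4],
    [-55,250,0,-0.5],
    [-66,300,0,-0.6],
    [-77,350,0,-0.73],
    [-88.5,404,0,-0.73],
    [-88.5,404,0,-0.73],
    [-88.5,404,0,-0.73],
    [-88.5,404,0,-0.73],
    [-88.5,404,0,-0.73],
  ],
)

```text
clock: 46.7
position: [0.469, 0.3857, 0.1973]
tool_rot: [3.141, 0.0, 1.097]
force: [-0.3, 0.4, -0.1]
grip_width: 0.0854
finger_force: 0.0
```

move_arm(
  moves=[
    [0,0,-45,0],
    [0,0,-90,0],
    [0,0,-130,0],
    [0,0,-144,0],
    [0,0,-144,0],
    [0,0,-144,0],
  ],
)

```text
clock: 47.45
position: [0.4692, 0.3872, 0.0548]
tool_rot: [3.141, -0.002, 1.098]
force: [0.1, -0.3, 0.3]
grip_width: 0.085
finger_force: 0.0
```

move_arm(
  moves=[
    [0,0,0,0],
    [0,0,0,0],
    [0,0,0,0],
    [0,0,0,0],
    [0,0,0,0],
    [0,0,0,0],
  ],
  gripper=0,
)

```text
clock: 48.2
position: [0.4688, 0.3869, 0.0543]
tool_rot: [3.141, -0.001, 1.099]
force: [-2.0, -4.3, 11.9]
grip_width: 0.0509
finger_force: 45.3
```

move_arm(
  moves=[
    [0,0,15,0],
    [0,0,40,0],
    [5,-12,70,0],
    [16,-41,79,0],
    [30,-77,79,0],
    [44,-113,79,0],
    [58,-149,79,0],
    [72,-185,79,0],
    [86,-221,79,0],
    [100,-257,79,0],
    [114,-290,79,0],
    [124,-315,79,0],
  ],
)

```text
clock: 49.7
position: [0.593, 0.0699, 0.1331]
tool_rot: [3.141, -0.0, 1.098]
force: [-0.4, -0.4, -1.9]
grip_width: 0.0509
finger_force: 47.4
```

move_arm(
  moves=[
    [4,-11,-10,0],
    [4,-11,-30,0],
    [4,-11,-48,0],
    [4,-11,-58,0],
    [4,-11,-62,0],
    [4,-11,-64,0],
    [4,-11,-64.5,0],
    [4,-11,-64.5,0],
    [4,-11,-64.5,0],
  ],
)

```text
clock: 50.82
position: [0.5967, 0.0609, 0.0684]
tool_rot: [3.141, -0.001, 1.099]
force: [-4.0, 1.7, 6.6]
grip_width: 0.0508
finger_force: 48.0
```

Seated. I'll release, then retreat up and away so that the top camera has a clear view.

move_arm(
  moves=[
    [0,0,0,0],
    [0,0,0,0],
    [0,0,0,0],
    [0,0,0,0],
    [0,0,0,0],
    [0,0,20,0],
    [0,0,60,0],
    [0,0,110,0],
    [0,0,150,0],
    [0,0,150,0],
  ],
  gripper=1,
)

```text
clock: 52.08
position: [0.5978, 0.061, 0.2221]
tool_rot: [3.137, -0.003, 1.099]
force: [-0.9, 0.0, -0.7]
grip_width: 0.086
finger_force: 0.0
```

move_arm(
  moves=[
    [-15,50,0,0],
    [-30,100,0,0],
    [-45,150,0,0],
    [-60,200,0,0],
    [-75,250,0,0],
    [-90,300,0,0],
    [-90,330,0,0],
    [-90,330,0,0],
    [-90,330,0,0],
    [-90,330,0,0],
  ],
)

```text
clock: 53.32
position: [0.5069, 0.3894, 0.2179]
tool_rot: [3.141, 0.0, 1.097]
force: [-0.8, -0.3, 0.5]
grip_width: 0.0852
finger_force: 0.0
```

```bash
python3 - <<'E'
from h import *
im=grab_frame("top"); cv2.imwrite("pics/top9.png",im)
b=cv2.resize(im[120:250,245:385],None,fx=4,fy=4,interpolation=cv2.INTER_CUBIC)
d=cv2.resize(im[180:270,420:515],None,fx=2,fy=2); o=np.zeros((520,760,3),np.uint8); o[:,:560]=b; o[:180,565:565+190]=d
s=cv2.resize(grab_frame("scene")[155:275,270:420],(190,152)); o[200:352,565:755]=s
cv2.imwrite("pics/fin.png",o)
E
```

```text
(no output)
```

View pics/fin.png

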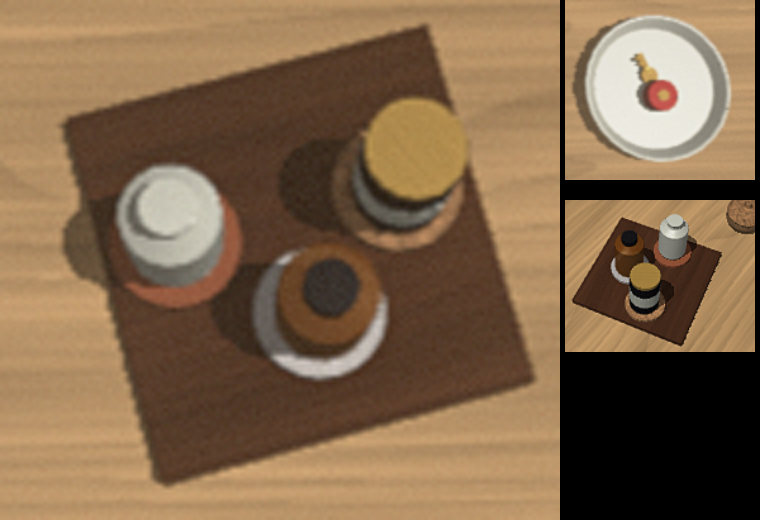

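The final view shows each ornament upright on its own coaster: candle lid (416,149), vase top (167,207) and bottle cap (331,287). All are within about 3 mm of where they started. The key is in the dish.

```bash
python3 -c "
from workcell import bot; print(bot.job_done())"
```

```text
the job is handed in; nothing more can be done
None
```

The key lies in the white dish and the candle, vase and bottle stand upright on their own coasters, within about 3 mm of where they started; the job was handed in at about 53 s, and no verdict came back.

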